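# Make up two repair-job trays at the watchmaker's bench

### The arm

A 6-joint arm with a two-finger parallel gripper is mounted at the origin on the work surface. World frame = base frame: x ahead of the robot, y to its left, z up, the work surface at z = 0. Lengths are in m, angles in degrees, forces in N, time in s.
With the tool pointing down it reaches from about 0.3 to 0.75 m from the base axis. Payload 8.5 kg.
Tool frame: the origin (TCP) lies on the centre line of the jaws, within the pads' length; the fingertips stand 19 mm ahead of it and the grasp point (between the pads) is the TCP (env.tcp_to_tips is the z of the fingertips in the tool frame, in m); z points along the fingers, y is the line along which they close (so a half turn about z gives the same grasp; the last joint's range is limited). The gripper opens to 85 mm and grips with 20 to 120 N. Pads are 22 mm wide; open, the fingers measure 114 mm over their backs; the gripper's body (76 mm by 85 mm) begins 54 mm behind the grasp point. The pads swing forward as they close: fully open they stand 13 mm farther back than shut.
Start: joints at [-75.991, 21.807, 74.336, -0, 83.858, -12.336], TCP at [0.244, -0.493, 0.25] pointing down, gripper open.
Joint ranges: [-178.18, 178.18], [-50.72, 133.34], [12.68, 142.11], [-81.47, 261.47], [9.98, 163.14], [-165.26, 165.26]. Speed limits (degrees/s): [136.94, 136.94, 180, 180, 180, 180].

### API

Orientations are given as a 3x3 rotation matrix whose columns are the frame's x, y, z axes.
In Python, from rig import env gives the robot as it stands.
- The arm moves only by the tool servo_tool, never from a script. Its argument "steps" is a list of rows, each an object of numbers: "tx", "ty", "tz": the shift along the world's x, y, z in cm; "yaw": the turn about the world's z in degrees; "claw": the finger opening in cm, from 0 to 8.54. In form: [{"tx": .., "ty": .., "tz": .., "yaw": .., "claw": ..}, ...]. A call has 1 to 20 rows; each row shifts and turns the commanded pose from where the row before left it; what a row does not reach is not made up. A row lasts 1/10 s, in which the tool goes at most 50 mm and 8.59 degrees, less where a joint would pass 70% of its speed; a pose out of reach is approached as far as the arm can. A call with a gripper value outside its range is refused whole. The fingers move at their own pace and stop on an object; "newtons" is the grip in N (left out, the last holds). Time passes only in rows, so rows that do not move let the fingers close. It gives the time, the measured TCP pose, the force, the opening and the grip force at its end, in the units of the state.
- env.observe(): the state, without advancing time (a new reading comes with each control period).
- env.get_image(name): name is "side" or "top"; returns (picture, depth): 480x640x3 uint8, red, green, blue; 480x640 float32, m along the optical axis (not along the pixel's ray), 0 where there is no reading.
- env.camera_model(name): a dict with "fovy" (degrees; the focal length in pixels is half the picture's height over the tangent of half this angle, whatever the lens; pixels are square), "cx", "cy" (the principal point, pixels), "dist_coeffs" ([k1, k2, p1, p2, k3] as OpenCV has them; the pictures are not rectified), "T" (4x4, takes a point from camera to world coordinates). Camera axes: x right, y down, z forward; pixel columns grow to the right and rows downward; lengths in m; the calibration is good to about 2 mm. A picture is of the moment at which its call begins. camera_model takes no time and is no camera call.
- env.close_job(): hands the job in; it is judged then, once.
The state is a dict: "time_s": time; "q": joint angles; "qvel": joint speeds; "joint_efforts": joint torques, N m; "position": TCP position; "tool_rot": TCP orientation; "ft_force": force on the tool from outside, world axes, zero at the start; "wrist_torque": the same for the moment, N m; "grip_width": finger opening in m; "gripper_force": force on a finger pad.
Only numpy, scipy, OpenCV 4.12 (cv2) and the standard library are available. Lean on these libraries where they do the work, as an engineer would, in place of code of your own. Each camera call takes 0.05 s, during which the arm holds its last target. There are 200 camera calls.

### The job

Make up the two job trays, each thing upright inside a white ring. First stand the two tall bottles on the back rings: the amber one in the blue tray, the white one in the green tray; only when both stand there, fill the front rings: the brass-lidded pot and the red loupe in the blue tray (either way round), the steel bracelet holder in the green one. The green bottle and the white-lidded pot are not wanted: leave them where they are.

Things in the scene. Friction and masses are not known exactly. Their poses are not given: they have to be found in the camera images.
- amber_bottle_mid (a point): AMBER GLASS BOTTLE with black cap and paper label, for the blue tray. Loose bottle, 32 mm across and 90 mm tall (straight body to 60 mm, then a narrow neck and a 21 mm wide cap), about 70 g, standing upright. The point is its centre, 45 mm above its foot; z is up its axis.
- white_bottle_mid (a point): WHITE PLASTIC BOTTLE with red cap and paper label, for the green tray. Loose bottle, 32 mm across and 90 mm tall (straight body to 60 mm, then a narrow neck and a 21 mm wide cap), about 70 g, standing upright. The point is its centre, 45 mm above its foot; z is up its axis.
- brass_pot_mid (a point): BRASS-LIDDED POT, for the blue tray (not the flat 26 mm brass disc with a needle, which is fixed). Loose round metal pot, 40 mm tall, about 60 g; body 33 mm across up to 28 mm, then a 36 mm wide 12 mm high lid. The point is its centre, 20 mm above its foot; z is up its axis.
- loupe_mid (a point): RED LOUPE standing on its wide end, for the blue tray: loose, 40 mm tall, about 40 g; silver foot ring 36 mm across and 12 mm high, then a red barrel that narrows from 33 to 29 mm. The point is its centre, 20 mm above its foot; z is up its axis.
- holder_mid (a point): STEEL BRACELET HOLDER, for the green tray: loose U-shaped block, 36 mm (its x) by 28 mm (its y) by 40 mm tall, about 90 g, two upright walls that face its y, with two brass pins between them. Grip it across the 28 mm. The point is its centre, 20 mm above its foot; z up. Turned at most 0.6 rad from the world axes at the start.
- tray_blue: BLUE TRAY. Fixed shallow tray, 150 mm (its x) by 190 mm (its y), standing on the bench and turned up to 0.2 rad. Floor 3 mm thick, rim 8 mm high and 4 mm thick. Origin: centre of its underside; x points to its back (away from the robot), z up. White ring outlines (56 mm across) on its floor: one at the back, centred at x = +38 mm, y = 0, and two at the front, at x = -38 mm, y = +38 mm and -38 mm.
- tray_green: GREEN TRAY. Fixed shallow tray, 150 mm (its x) by 190 mm (its y), standing on the bench and turned up to 0.2 rad. Floor 3 mm thick, rim 8 mm high and 4 mm thick. Origin: centre of its underside; x points to its back (away from the robot), z up. White ring outlines (56 mm across) on its floor: one at the back, centred at x = +38 mm, y = 0, and one at the front, at x = -38 mm, y = 0.
- green_bottle_mid (a point): GREEN BOTTLE with white cap, not wanted, not to be moved. Loose bottle, 32 mm across and 90 mm tall (straight body to 60 mm, then a narrow neck and a 21 mm wide cap), about 70 g, standing upright. The point is its centre, 45 mm above its foot; z is up its axis.
- white_pot_mid (a point): WHITE-LIDDED POT, not wanted, not to be moved. Loose round metal pot, 40 mm tall, about 60 g; body 33 mm across up to 28 mm, then a 36 mm wide 12 mm high lid. The point is its centre, 20 mm above its foot; z is up its axis.
There are look-alikes about, which are no part of the job. Leave any purple or turquoise look-alike of the part that bears brass_pot_mid alone.

How it is judged (in metres and radians):
On the way:
1. both tall bottles stand on the back rings of their trays (x of amber_bottle_mid in the frame of tray_blue between 0.024 and 0.052 m and y of amber_bottle_mid in the frame of tray_blue between -0.014 and 0.014 m and z of amber_bottle_mid in the frame of tray_blue between 0.042 and 0.054 m and angle between each of amber_bottle_mid, white_bottle_mid's own z axis and vertical below 0.15 rad and x of white_bottle_mid in the frame of tray_green between 0.024 and 0.052 m and y of white_bottle_mid in the frame of tray_green between -0.014 and 0.014 m and z of white_bottle_mid in the frame of tray_green between 0.042 and 0.054 m and linear speed of each of amber_bottle, white_bottle below 0.02 m/s), for 0.2 s.
At the end, for the whole second after the job is handed in: Bottles on the back rings, pot and loupe (either way round) and holder on the front rings of the trays named in the goal: each centre within 14 mm of its ring's along the tray's x and y, height within 6 mm of standing on the floor, tilt under 0.15 rad, at rest (all of step 1 and (((x of brass_pot_mid in the frame of tray_blue between -0.052 and -0.024 m and y of brass_pot_mid in the frame of tray_blue between 0.024 and 0.052 m and z of brass_pot_mid in the frame of tray_blue between 0.017 and 0.029 m and angle between brass_pot_mid's own z axis and vertical below 0.15 rad) and (x of loupe_mid in the frame of tray_blue between -0.052 and -0.024 m and y of loupe_mid in the frame of tray_blue between -0.052 and -0.024 m and z of loupe_mid in the frame of tray_blue between 0.017 and 0.029 m and angle between loupe_mid's own z axis and vertical below 0.15 rad)) or ((x of brass_pot_mid in the frame of tray_blue between -0.052 and -0.024 m and y of brass_pot_mid in the frame of tray_blue between -0.052 and -0.024 m and z of brass_pot_mid in the frame of tray_blue between 0.017 and 0.029 m and angle between brass_pot_mid's own z axis and vertical below 0.15 rad) and (x of loupe_mid in the frame of tray_blue between -0.052 and -0.024 m and y of loupe_mid in the frame of tray_blue between 0.024 and 0.052 m and z of loupe_mid in the frame of tray_blue between 0.017 and 0.029 m and angle between loupe_mid's own z axis and vertical below 0.15 rad))) and x of holder_mid in the frame of tray_green between -0.052 and -0.024 m and y of holder_mid in the frame of tray_green between -0.014 and 0.014 m and z of holder_mid in the frame of tray_green between 0.017 and 0.029 m and angle between holder_mid's own z axis and vertical below 0.15 rad and linear speed of each of brass_pot, loupe, holder below 0.02 m/s); the robot touches nothing.
It fails at once if a low thing (brass-lidded pot, loupe, holder) was taken more than 50 mm from its place in the stock while the two bottles did not both stand on their back rings (distance of any of brass_pot_mid, loupe_mid, holder_mid from where it was at the start of the episode above 0.05 m and not ((x of amber_bottle_mid in the frame of tray_blue between 0.024 and 0.052 m and y of amber_bottle_mid in the frame of tray_blue between -0.014 and 0.014 m and z of amber_bottle_mid in the frame of tray_blue between 0.042 and 0.054 m and angle between amber_bottle_mid's own z axis and vertical below 0.15 rad) and (x of white_bottle_mid in the frame of tray_green between 0.024 and 0.052 m and y of white_bottle_mid in the frame of tray_green between -0.014 and 0.014 m and z of white_bottle_mid in the frame of tray_green between 0.042 and 0.054 m and angle between white_bottle_mid's own z axis and vertical below 0.15 rad))).
It fails at once if the green bottle or the white-lidded pot was moved by more than 30 mm (distance of any of green_bottle_mid, white_pot_mid from where it was at the start of the episode above 0.03 m).
It also fails if it takes over 141 s, if anything falls off the work surface, if the arm or the gripper's body presses on something with over 40 N, if the wrist force passes 120 N, or if a joint passes its speed limit or range.

## Working session

There is one attempt and no reset: what is moved stays moved. The work goes in short steps, Python scripts to look and compute and a tool call to move; the robot and the scene stay as the last step left them, time stands still between calls to the robot, and variables do not carry over. Pictures are saved under pics/ and viewed, at most 14 in all, crops included, and the job is handed in when it is done.

Besides the shell and the picture viewer there is one more tool, called after "Call:" by a JSON object that holds its "api" and its "payload", one argument or row to a line. servo_tool: Moves the arm, as the interface text tells. Its arguments: {"type":"object","properties":{"steps":{"type":"array"},"newtons":{"type":"number"}},"required":["steps"]}

```bash
mkdir -p pics; cat > h.py <<'E'
import numpy as np, cv2
from rig import env
def grab(n):
    im,d=env.get_image(n); return im,d
def K(n):
    m=env.camera_model(n); f=240/np.tan(np.radians(m['fovy'])/2)
    return np.array([[f,0,m['cx']],[0,f,m['cy']],[0,0,1]]),np.array(m['dist_coeffs'],float),np.array(m['T'])
def ray(n,uv):
    k,d,T=K(n); p=cv2.undistortPoints(np.array(uv,float).reshape(-1,1,2),k,d).reshape(-1,2)
    r=np.c_[p,np.ones(len(p))]; return T[:3,3],r@T[:3,:3].T,r
def onz(n,uv,z):
    o,w,_=ray(n,uv); return o+w*((z-o[2])/w[:,2])[:,None]
def cloud(n,d):
    v,u=np.mgrid[0:480,0:640]; o,w,_=ray(n,np.c_[u.ravel(),v.ravel()])
    return (o+w*d.ravel()[:,None]).reshape(480,640,3)
def proj(n,P):
    k,d,T=K(n); Ti=np.linalg.inv(T); r,_=cv2.Rodrigues(Ti[:3,:3])
    return cv2.projectPoints(np.array(P,float).reshape(-1,1,3),r,Ti[:3,3],k,d)[0].reshape(-1,2)
def save(f,im): cv2.imwrite('pics/'+f,im[...,::-1])
E
python3 - <<'E'
from h import *
for n in('top','side'):
    im,d=grab(n); save(n+'0.png',im); np.savez(n+'0.npz',im=im,d=d); print(n,K(n)[2].round(3).tolist(),(d==0).mean())
print(env.tcp_to_tips, env.observe())
E
```

```text
top [[0.028, -0.995, 0.095, 0.429], [-1.0, -0.028, -0.004, 0.009], [0.007, -0.094, -0.996, 0.946], [0.0, 0.0, 0.0, 1.0]] 0.004033203125
side [[0.998, -0.05, 0.032, 0.456], [-0.059, -0.744, 0.666, -0.561], [-0.009, -0.666, -0.746, 0.697], [0.0, 0.0, 0.0, 1.0]] 0.0039713541666666664
0.019 {'time_s': 0.1, 'q': array([-7.59919766e+01,  2.18378388e+01,  7.43785517e+01,  8.53488672e-05,
        8.38586242e+01, -1.23368022e+01]), 'qvel': array([ 0.00464533, -0.02732899, -0.03111145,  0.07899646, -0.05239806,
       -0.06212469]), 'joint_efforts': array([ 3.29498376e-03, -4.49223089e+01, -2.31654704e+01, -2.15485115e-04,
        3.68715686e-03, -6.54469758e-06]), 'position': array([ 0.24400633, -0.49264965,  0.24977781]), 'tool_rot': array([[ 8.96139633e-01,  4.43772079e-01, -3.15477856e-04],
       [ 4.43772102e-01, -8.96138776e-01,  1.27067682e-03],
       [ 2.81178953e-04, -1.27870413e-03, -9.99999143e-01]]), 'ft_force': array([-0.07296999, -0.12814336, -0.73935364]), 'wrist_torque': array([0.01960449, 0.0051152 , 0.03595082]), 'gripper_force': 0.0, 'grip_width': 0.08540851610840852}
```

View pics/top0.png

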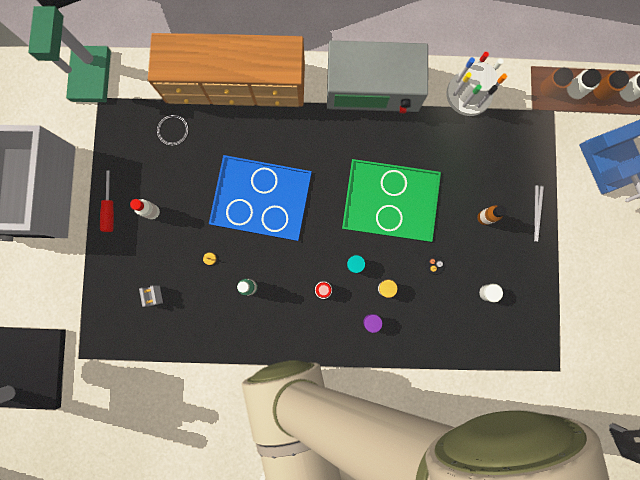

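View pics/side0.png

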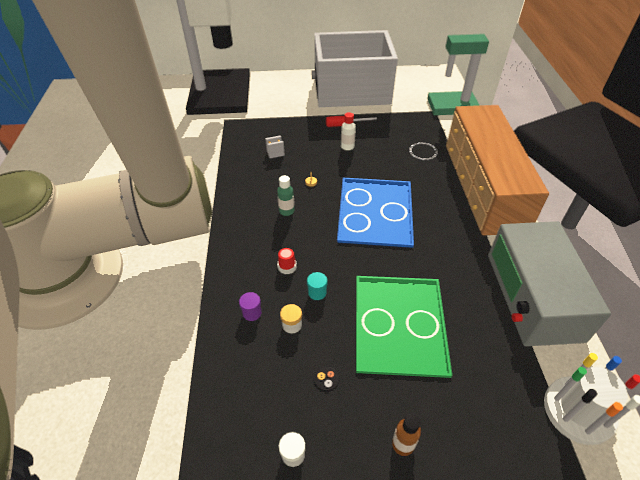

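The top view shows:
- amber bottle (490,214)
- white bottle (145,208)
- brass-lidded pot (388,289); the flat brass disc with a needle is at (209,258)
- loupe (323,290)
- holder (151,296)
- green bottle (246,287) and white pot (491,293), both unwanted
- turquoise (356,264) and purple (373,323) look-alikes

The brass pot candidates are (388,289), tall with a silver body in the side view at (291,319), and the flat disc at (209,258). The first fits, and I'll check it in a crop.

```bash
cat > m.py <<'E'
from h import *
def top_of(n,d,xy,zt,R=0.03,band=0.008):
    C=cloud(n,d); m=(np.hypot(C[...,0]-xy[0],C[...,1]-xy[1])<R)&(abs(C[...,2]-zt)<band)&(d>0)
    v,u=np.nonzero(m)
    if len(u)<10: return None,None,None
    h=cv2.convexHull(np.c_[u,v].astype(np.float32)); M=cv2.moments(h); c=(M['m10']/M['m00'],M['m01']/M['m00'])
    P=onz(n,np.c_[u,v],zt)[:,:2]
    return onz(n,[c],zt)[0],np.median(C[m][:,2]),cv2.minAreaRect(P.astype(np.float32)*1000)
def rings(n,im,lo,hi,z=0.003):
    hsv=cv2.cvtColor(im,cv2.COLOR_RGB2HSV); m=cv2.inRange(hsv,lo,hi)
    c=max(cv2.findContours(m,cv2.RETR_EXTERNAL,cv2.CHAIN_APPROX_NONE)[0],key=cv2.contourArea)
    f=np.zeros_like(m); cv2.drawContours(f,[c],-1,255,-1)
    w=cv2.inRange(hsv,(0,0,140),(180,110,255))&f
    out=[]
    for q in cv2.findContours(w,cv2.RETR_EXTERNAL,cv2.CHAIN_APPROX_NONE)[0]:
        if len(q)>40:
            e=cv2.fitEllipse(q); out.append(np.r_[onz(n,[e[0]],z)[0][:2],e[1]].round(4).tolist())
    return out
BL=((100,120,60),(125,255,255)); GR=((50,120,50),(85,255,255))
E
cat > a.py <<'E'
from m import *
seeds=dict(amber=((490,214),.09),white=((137,205),.09),brass=((388,289),.04),loupe=((323,290),.04),holder=((151,296),.04),greenb=((244,286),.09),wpot=((491,293),.04),turq=((356,264),.04),purp=((373,323),.04))
D={n:np.load(n+'0.npz') for n in('top','side')}
for k,(s,zt) in seeds.items():
    xy=onz('top',[s],zt)[0][:2]
    for n in D:
        c,z,r=top_of(n,D[n]['d'],xy,zt)
        print(k,n,None if c is None else (c.round(4)[:2],z.round(4),np.round(r[1],1),round(r[2],1)))
for n in D:
    print(n,'B',rings(n,D[n]['im'],*BL)); print(n,'G',rings(n,D[n]['im'],*GR))
t=D['side']['im'][225:345,225:345]; b=D['side']['im'][130:250,250:370]
save('crop1.png',cv2.resize(np.hstack([t,b]),None,fx=3,fy=3))
E
python3 a.py
```

```text
amber top (array([ 0.5874, -0.338 ]), np.float64(0.0893), array([19.5, 19.7]), 1.8)
amber side (array([ 0.5857, -0.3407]), np.float64(0.09), array([22.7, 16.2]), 14.0)
white top (array([0.5796, 0.3626]), np.float64(0.089), array([19.5, 21.5]), 1.5)
white side (array([0.5802, 0.3575]), np.float64(0.0902), array([32.5, 18.4]), 84.3)
brass top (array([ 0.4324, -0.1313]), np.float64(0.0394), array([34.6, 34.8]), 64.4)
brass side (array([ 0.4335, -0.1355]), np.float64(0.0404), array([39.3, 33.4]), 87.9)
loupe top (array([ 0.4261, -0.0022]), np.float64(0.0395), array([27.7, 27.8]), 1.6)
loupe side (array([ 0.4276, -0.0069]), np.float64(0.0405), array([34.1, 27.8]), 88.4)
holder top (array([0.4044, 0.3466]), np.float64(0.0384), array([35.9, 30.7]), 13.9)
holder side (array([0.4061, 0.3427]), np.float64(0.0388), array([37.5, 41.7]), 15.8)
greenb top (array([0.4277, 0.1499]), np.float64(0.0896), array([19.4, 19.2]), 28.9)
greenb side (array([0.4294, 0.1449]), np.float64(0.0905), array([30.2, 17.9]), 88.8)
wpot top (array([ 0.4289, -0.3426]), np.float64(0.0393), array([36.6, 34.1]), 89.8)
wpot side (array([ 0.43  , -0.3471]), np.float64(0.0399), array([35.3, 35.4]), 86.5)
turq top (array([ 0.48  , -0.0659]), np.float64(0.0397), array([34. , 34.1]), 1.6)
turq side (array([ 0.4808, -0.0703]), np.float64(0.0404), array([39.3, 35.2]), 86.2)
purp top (array([ 0.3632, -0.1022]), np.float64(0.0394), array([35.3, 34.4]), 64.4)
purp side (array([ 0.3646, -0.1065]), np.float64(0.0404), array([33.9, 41.1]), 2.8)
top B [[0.5725, 0.1037, 25.6914, 26.081], [0.5846, 0.1786, 25.8093, 26.3375], [0.6535, 0.1293, 25.3952, 25.8311]]
top G [[0.5809, -0.1367, 25.3763, 26.3302], [0.6567, -0.1455, 25.3018, 26.1076]]
side B [[0.5727, 0.1037, 19.5867, 27.527], [0.6539, 0.1293, 18.5788, 27.382], [0.5848, 0.1787, 17.6827, 26.2302]]
side G [[0.6566, -0.1462, 27.181, 34.0941], [0.5809, -0.1372, 27.5398, 33.2772]]
```

View pics/crop1.png

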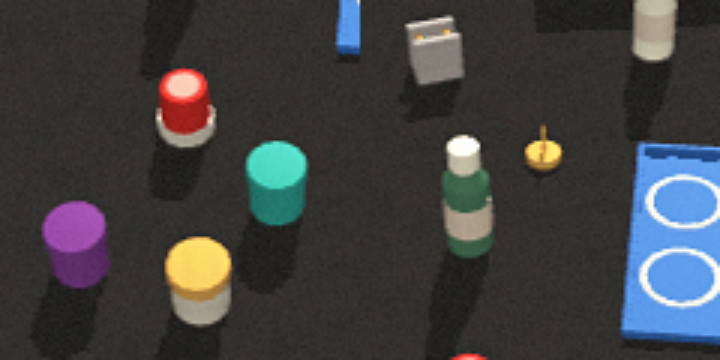

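The crop confirms the brass pot: brass lid on a silver body, at (200,280) in the crop. The flat disc with the needle is at (543,155). The purple and turquoise look-alikes are separate. The two cameras agree on positions, so I'm moving to the amber bottle first.

Call:
{"api": "servo_tool", "payload": {
  "steps": [
    {"tx": 4.29, "ty": 1.93, "tz": -1.1, "claw": 6.5},
    {"tx": 4.29, "ty": 1.93, "tz": -1.1},
    {"tx": 4.29, "ty": 1.93, "tz": -1.1},
    {"tx": 4.29, "ty": 1.93, "tz": -1.1},
    {"tx": 4.29, "ty": 1.93, "tz": -1.1},
    {"tx": 4.29, "ty": 1.93, "tz": -1.1},
    {"tx": 4.29, "ty": 1.93, "tz": -1.1},
    {"tx": 4.29, "ty": 1.93, "tz": -1.1},
    {"tx": 0},
    {"tx": 0},
    {"tx": 0}
  ],
  "newtons": 30
}}

```text
invalid input at $.steps[0]: expected keys tx, ty, tz, yaw, claw
```

Call:
{"api": "servo_tool", "payload": {
  "steps": [
    {"tx": 4.29, "ty": 1.93, "tz": -1.1, "yaw": 0, "claw": 6.5},
    {"tx": 4.29, "ty": 1.93, "tz": -1.1, "yaw": 0, "claw": 6.5},
    {"tx": 4.29, "ty": 1.93, "tz": -1.1, "yaw": 0, "claw": 6.5},
    {"tx": 4.29, "ty": 1.93, "tz": -1.1, "yaw": 0, "claw": 6.5},
    {"tx": 4.29, "ty": 1.93, "tz": -1.1, "yaw": 0, "claw": 6.5},
    {"tx": 4.29, "ty": 1.93, "tz": -1.1, "yaw": 0, "claw": 6.5},
    {"tx": 4.29, "ty": 1.93, "tz": -1.1, "yaw": 0, "claw": 6.5},
    {"tx": 4.29, "ty": 1.93, "tz": -1.1, "yaw": 0, "claw": 6.5},
    {"tx": 0, "ty": 0, "tz": 0, "yaw": 0, "claw": 6.5},
    {"tx": 0, "ty": 0, "tz": 0, "yaw": 0, "claw": 6.5},
    {"tx": 0, "ty": 0, "tz": 0, "yaw": 0, "claw": 6.5}
  ],
  "newtons": 30
}}

```text
time_s: 1.2
position: [0.5865, -0.3391, 0.1625]
tool_rot: [[0.897, 0.443, -0.0], [0.443, -0.897, -0.0], [-0.0, 0.0, -1.0]]
ft_force: [1.4, -1.0, -0.6]
grip_width: 0.0649
gripper_force: 0.0
```

Call:
{"api": "servo_tool", "payload": {
  "steps": [
    {"tx": 0, "ty": 0, "tz": -3, "yaw": 0, "claw": 6.5},
    {"tx": 0, "ty": 0, "tz": -3, "yaw": 0, "claw": 6.5},
    {"tx": 0, "ty": 0, "tz": -3, "yaw": 0, "claw": 6.5},
    {"tx": 0, "ty": 0, "tz": -2.6, "yaw": 0, "claw": 6.5},
    {"tx": 0, "ty": 0, "tz": 0, "yaw": 0, "claw": 6.5},
    {"tx": 0, "ty": 0, "tz": 0, "yaw": 0, "claw": 2.5},
    {"tx": 0, "ty": 0, "tz": 0, "yaw": 0, "claw": 2.5},
    {"tx": 0, "ty": 0, "tz": 0, "yaw": 0, "claw": 2.5},
    {"tx": 0, "ty": 0, "tz": 0, "yaw": 0, "claw": 2.5},
    {"tx": 0, "ty": 0, "tz": 0, "yaw": 0, "claw": 2.5},
    {"tx": 0, "ty": 0, "tz": 0, "yaw": 0, "claw": 2.5}
  ],
  "newtons": 30
}}

```text
time_s: 2.3
position: [0.5878, -0.3393, 0.0486]
tool_rot: [[0.896, 0.444, 0.003], [0.444, -0.896, -0.003], [0.001, 0.004, -1.0]]
ft_force: [-1.0, -0.8, 6.3]
grip_width: 0.031
gripper_force: 30.1
```

Call:
{"api": "servo_tool", "payload": {
  "steps": [
    {"tx": 0, "ty": 0, "tz": 2, "yaw": 0, "claw": 2.5},
    {"tx": 0, "ty": 0, "tz": 3, "yaw": 0, "claw": 2.5},
    {"tx": 0, "ty": 0, "tz": 4, "yaw": 0, "claw": 2.5},
    {"tx": 0, "ty": 1, "tz": 3, "yaw": 0, "claw": 2.5},
    {"tx": 0.2, "ty": 2.9, "tz": 0, "yaw": 0, "claw": 2.5},
    {"tx": 0.6, "ty": 4, "tz": 0, "yaw": 0, "claw": 2.5},
    {"tx": 0.6, "ty": 4, "tz": 0, "yaw": 0, "claw": 2.5},
    {"tx": 0.6, "ty": 4, "tz": 0, "yaw": 0, "claw": 2.5},
    {"tx": 0.6, "ty": 4, "tz": 0, "yaw": 0, "claw": 2.5},
    {"tx": 0.6, "ty": 4, "tz": 0, "yaw": 0, "claw": 2.5},
    {"tx": 0.6, "ty": 4, "tz": 0, "yaw": 0, "claw": 2.5},
    {"tx": 0.6, "ty": 4, "tz": 0, "yaw": 0, "claw": 2.5},
    {"tx": 0.6, "ty": 4, "tz": 0, "yaw": 0, "claw": 2.5},
    {"tx": 0.6, "ty": 4, "tz": 0, "yaw": 0, "claw": 2.5},
    {"tx": 0.6, "ty": 4, "tz": 0, "yaw": 0, "claw": 2.5},
    {"tx": 0.4, "ty": 3, "tz": 0, "yaw": 0, "claw": 2.5},
    {"tx": 0, "ty": 0, "tz": 0, "yaw": 0, "claw": 2.5},
    {"tx": 0, "ty": 0, "tz": 0, "yaw": 0, "claw": 2.5},
    {"tx": 0, "ty": 0, "tz": 0, "yaw": 0, "claw": 2.5}
  ]
}}

```text
time_s: 4.2
position: [0.6533, 0.1295, 0.1666]
tool_rot: [[0.897, 0.443, 0.0], [0.443, -0.897, -0.0], [0.0, 0.0, -1.0]]
ft_force: [0.3, 0.4, -0.7]
grip_width: 0.031
gripper_force: 29.9
```

```bash
cat > look.py <<'E'
import sys
from m import *
D={}
for n in('top','side'): D[n]=grab(n)
T=dict(a=('top',.09))
p=env.observe()['position']; print(p)
def chk(name,xy,zt):
    for n in D: 
        c,z,r=top_of(n,D[n][1],xy,zt,.03,.006); print(name,n,None if c is None else (c[:2].round(4),round(float(z),4)))
E
python3 - <<'E'
from look import *
save('s1.png',cv2.resize(np.hstack([D['side'][0][60:360,150:550],D['top'][0][100:400,150:550]]),None,fx=1,fy=1))
E
```

```text
[0.65329475 0.12932785 0.16655742]
```

View pics/s1.png

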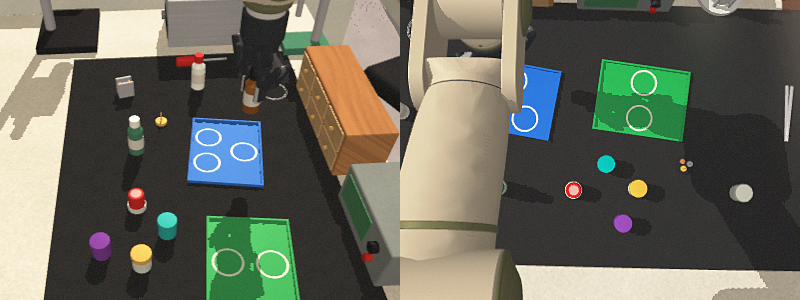

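The bottle hangs upright at about (250,95) in the left half, over the back of the blue tray. Lowering it now.

Call:
{"api": "servo_tool", "payload": {
  "steps": [
    {"tx": 0.05, "ty": 0, "tz": -3, "yaw": 0, "claw": 2.5},
    {"tx": 0, "ty": 0, "tz": -3, "yaw": 0, "claw": 2.5},
    {"tx": 0, "ty": 0, "tz": -2.5, "yaw": 0, "claw": 2.5},
    {"tx": 0, "ty": 0, "tz": -1.5, "yaw": 0, "claw": 2.5},
    {"tx": 0, "ty": 0, "tz": -0.8, "yaw": 0, "claw": 2.5},
    {"tx": 0, "ty": 0, "tz": -0.4, "yaw": 0, "claw": 2.5},
    {"tx": 0, "ty": 0, "tz": -0.2, "yaw": 0, "claw": 2.5},
    {"tx": 0, "ty": 0, "tz": 0, "yaw": 0, "claw": 2.5},
    {"tx": 0, "ty": 0, "tz": 0, "yaw": 0, "claw": 2.5}
  ]
}}

```text
time_s: 5.2
position: [0.6541, 0.1305, 0.0531]
tool_rot: [[0.896, 0.444, 0.001], [0.444, -0.896, 0.0], [0.001, 0.001, -1.0]]
ft_force: [-0.7, 0.5, -0.6]
grip_width: 0.031
gripper_force: 29.9
```

Call:
{"api": "servo_tool", "payload": {
  "steps": [
    {"tx": 0, "ty": 0, "tz": -0.1, "yaw": 0, "claw": 2.5},
    {"tx": 0, "ty": 0, "tz": 0, "yaw": 0, "claw": 2.5},
    {"tx": 0, "ty": 0, "tz": 0, "yaw": 0, "claw": 3.5},
    {"tx": 0, "ty": 0, "tz": 0, "yaw": 0, "claw": 3.8},
    {"tx": 0, "ty": 0, "tz": 0, "yaw": 0, "claw": 5},
    {"tx": 0, "ty": 0, "tz": 0, "yaw": 0, "claw": 5.5},
    {"tx": 0, "ty": 0, "tz": 0, "yaw": 0, "claw": 5.5},
    {"tx": 0, "ty": 0, "tz": 2, "yaw": 0, "claw": 5.5},
    {"tx": 0, "ty": 0, "tz": 4, "yaw": 0, "claw": 6.5},
    {"tx": 0, "ty": 0, "tz": 4, "yaw": 0, "claw": 6.5},
    {"tx": 0, "ty": 0, "tz": 2, "yaw": 0, "claw": 6.5},
    {"tx": 0, "ty": 0, "tz": 0, "yaw": 0, "claw": 6.5},
    {"tx": 0, "ty": 0, "tz": 0, "yaw": 0, "claw": 6.5}
  ]
}}

```text
time_s: 6.5
position: [0.6535, 0.1305, 0.1706]
tool_rot: [[0.896, 0.444, -0.001], [0.444, -0.896, -0.0], [-0.001, -0.0, -1.0]]
ft_force: [0.5, -0.7, -0.0]
grip_width: 0.065
gripper_force: 0.0
```

```bash
python3 - <<'E'
from look import *
chk('amber',(.654,.130),.093); chk('white',(.58,.362),.09)
E
```

```text
[0.65313703 0.13049881 0.16947332]
amber top None
amber side (array([0.6535, 0.126 ]), 0.0936)
white top (array([0.5798, 0.3628]), 0.09)
white side (array([0.5805, 0.3594]), 0.0901)
```

Call:
{"api": "servo_tool", "payload": {
  "steps": [
    {"tx": -0.3, "ty": 1.2, "tz": 0, "yaw": 0, "claw": 6.5},
    {"tx": -1.2, "ty": 4, "tz": 0, "yaw": 0, "claw": 6.5},
    {"tx": -1.3, "ty": 4, "tz": 0, "yaw": 0, "claw": 6.5},
    {"tx": -1.3, "ty": 4, "tz": 0, "yaw": 0, "claw": 6.5},
    {"tx": -1.3, "ty": 4, "tz": 0, "yaw": 0, "claw": 6.5},
    {"tx": -1.2, "ty": 4, "tz": 0, "yaw": 0, "claw": 6.5},
    {"tx": -0.7, "ty": 2, "tz": 0, "yaw": 0, "claw": 6.5},
    {"tx": 0, "ty": 0, "tz": 0, "yaw": 0, "claw": 6.5},
    {"tx": 0, "ty": 0, "tz": 0, "yaw": 0, "claw": 6.5},
    {"tx": 0, "ty": 0, "tz": 0, "yaw": 0, "claw": 6.5}
  ]
}}

```text
time_s: 7.6
position: [0.581, 0.3617, 0.1709]
tool_rot: [[0.897, 0.443, -0.001], [0.443, -0.897, -0.0], [-0.001, 0.0, -1.0]]
ft_force: [-0.4, 0.1, -0.2]
grip_width: 0.0648
gripper_force: 0.0
```

Call:
{"api": "servo_tool", "payload": {
  "steps": [
    {"tx": -0.05, "ty": 0.1, "tz": -3, "yaw": 0, "claw": 6.5},
    {"tx": 0, "ty": 0, "tz": -3, "yaw": 0, "claw": 6.5},
    {"tx": 0, "ty": 0, "tz": -3, "yaw": 0, "claw": 6.5},
    {"tx": 0, "ty": 0, "tz": -3.2, "yaw": 0, "claw": 6.5},
    {"tx": 0, "ty": 0, "tz": 0, "yaw": 0, "claw": 6.5},
    {"tx": 0, "ty": 0, "tz": 0, "yaw": 0, "claw": 2.5},
    {"tx": 0, "ty": 0, "tz": 0, "yaw": 0, "claw": 2.5},
    {"tx": 0, "ty": 0, "tz": 0, "yaw": 0, "claw": 2.5},
    {"tx": 0, "ty": 0, "tz": 0, "yaw": 0, "claw": 2.5},
    {"tx": 0, "ty": 0, "tz": 0, "yaw": 0, "claw": 2.5},
    {"tx": 0, "ty": 0, "tz": 0, "yaw": 0, "claw": 2.5}
  ]
}}

```text
time_s: 8.7
position: [0.5814, 0.3636, 0.0517]
tool_rot: [[0.896, 0.444, 0.004], [0.444, -0.896, 0.001], [0.004, 0.001, -1.0]]
ft_force: [-1.2, -1.7, 7.5]
grip_width: 0.0312
gripper_force: 30.2
```

Call:
{"api": "servo_tool", "payload": {
  "steps": [
    {"tx": 0, "ty": 0, "tz": 2, "yaw": 0, "claw": 2.5},
    {"tx": 0, "ty": 0, "tz": 3.5, "yaw": 0, "claw": 2.5},
    {"tx": 0, "ty": 0, "tz": 4, "yaw": 0, "claw": 2.5},
    {"tx": 0, "ty": -1, "tz": 3.5, "yaw": 0, "claw": 2.5},
    {"tx": 0.2, "ty": -3, "tz": 1, "yaw": 0, "claw": 2.5},
    {"tx": 0.6, "ty": -4, "tz": 0, "yaw": 0, "claw": 2.5},
    {"tx": 0.6, "ty": -4, "tz": 0, "yaw": 0, "claw": 2.5},
    {"tx": 0.6, "ty": -4, "tz": 0, "yaw": 0, "claw": 2.5},
    {"tx": 0.6, "ty": -4, "tz": 0, "yaw": 0, "claw": 2.5},
    {"tx": 0.6, "ty": -4, "tz": 0, "yaw": 0, "claw": 2.5},
    {"tx": 0.6, "ty": -4, "tz": 0, "yaw": 0, "claw": 2.5},
    {"tx": 0.6, "ty": -4, "tz": 0, "yaw": 0, "claw": 2.5},
    {"tx": 0.6, "ty": -4, "tz": 0, "yaw": 0, "claw": 2.5},
    {"tx": 0.7, "ty": -4, "tz": 0, "yaw": 0, "claw": 2.5},
    {"tx": 0.7, "ty": -4, "tz": 0, "yaw": 0, "claw": 2.5},
    {"tx": 0.6, "ty": -4, "tz": 0, "yaw": 0, "claw": 2.5},
    {"tx": 0.5, "ty": -2.9, "tz": 0, "yaw": 0, "claw": 2.5},
    {"tx": 0, "ty": 0, "tz": 0, "yaw": 0, "claw": 2.5},
    {"tx": 0, "ty": 0, "tz": 0, "yaw": 0, "claw": 2.5},
    {"tx": 0, "ty": 0, "tz": 0, "yaw": 0, "claw": 2.5}
  ]
}}

```text
time_s: 10.7
position: [0.6552, -0.1443, 0.1898]
tool_rot: [[0.896, 0.445, 0.0], [0.445, -0.896, 0.0], [0.0, -0.0, -1.0]]
ft_force: [0.1, -0.3, -0.2]
grip_width: 0.0307
gripper_force: 30.0
```

Call:
{"api": "servo_tool", "payload": {
  "steps": [
    {"tx": 0.15, "ty": -0.15, "tz": -3.5, "yaw": 0, "claw": 2.5},
    {"tx": 0, "ty": 0, "tz": -3.5, "yaw": 0, "claw": 2.5},
    {"tx": 0, "ty": 0, "tz": -3, "yaw": 0, "claw": 2.5},
    {"tx": 0, "ty": 0, "tz": -2, "yaw": 0, "claw": 2.5},
    {"tx": 0, "ty": 0, "tz": -0.9, "yaw": 0, "claw": 2.5},
    {"tx": 0, "ty": 0, "tz": -0.4, "yaw": 0, "claw": 2.5},
    {"tx": 0, "ty": 0, "tz": -0.15, "yaw": 0, "claw": 2.5},
    {"tx": 0, "ty": 0, "tz": 0, "yaw": 0, "claw": 2.5},
    {"tx": 0, "ty": 0, "tz": 0, "yaw": 0, "claw": 2.5},
    {"tx": 0, "ty": 0, "tz": 0, "yaw": 0, "claw": 2.5}
  ]
}}

```text
time_s: 11.7
position: [0.657, -0.1471, 0.0556]
tool_rot: [[0.896, 0.444, 0.001], [0.444, -0.896, -0.0], [0.001, 0.001, -1.0]]
ft_force: [-0.3, -0.2, -1.1]
grip_width: 0.0311
gripper_force: 29.9
```

Call:
{"api": "servo_tool", "payload": {
  "steps": [
    {"tx": 0, "ty": 0, "tz": -0.05, "yaw": 0, "claw": 2.5},
    {"tx": 0, "ty": 0, "tz": 0, "yaw": 0, "claw": 3.5},
    {"tx": 0, "ty": 0, "tz": 0, "yaw": 0, "claw": 3.8},
    {"tx": 0, "ty": 0, "tz": 0, "yaw": 0, "claw": 5},
    {"tx": 0, "ty": 0, "tz": 0, "yaw": 0, "claw": 5.5},
    {"tx": 0, "ty": 0, "tz": 0, "yaw": 0, "claw": 5.5},
    {"tx": 0, "ty": 0, "tz": 2, "yaw": 0, "claw": 5.5},
    {"tx": 0, "ty": 0, "tz": 4, "yaw": 0, "claw": 6},
    {"tx": 0, "ty": 0, "tz": 4, "yaw": 0, "claw": 6},
    {"tx": -2, "ty": 0, "tz": 2, "yaw": 0, "claw": 6},
    {"tx": -4, "ty": 0.3, "tz": 0, "yaw": 0, "claw": 6},
    {"tx": -4, "ty": 0.3, "tz": 0, "yaw": 0, "claw": 6},
    {"tx": -4, "ty": 0.3, "tz": 0, "yaw": 0, "claw": 6},
    {"tx": -4, "ty": 0.3, "tz": -1, "yaw": 0, "claw": 6},
    {"tx": -3, "ty": 0.2, "tz": -2, "yaw": 0, "claw": 6},
    {"tx": -1.4, "ty": 0.1, "tz": -2, "yaw": 0, "claw": 6},
    {"tx": 0, "ty": 0, "tz": 0, "yaw": 0, "claw": 6},
    {"tx": 0, "ty": 0, "tz": 0, "yaw": 0, "claw": 6}
  ]
}}

```text
time_s: 13.5
position: [0.4336, -0.1324, 0.125]
tool_rot: [[0.896, 0.444, 0.001], [0.444, -0.896, -0.0], [0.001, 0.001, -1.0]]
ft_force: [0.0, 0.2, 0.8]
grip_width: 0.0601
gripper_force: 0.0
```

```bash
python3 - <<'E'
from look import *
chk('amber',(.654,.130),.093); chk('white',(.657,-.147),.093); chk('brass',(.4325,-.132),.04);chk('loupe',(.426,-.003),.04);chk('turq',(.48,-.066),.04)
save('s2.png',np.hstack([D['side'][0][60:400,150:550],D['top'][0][100:440,100:500]]))
E
```

```text
[ 0.43417398 -0.13250811  0.12524273]
amber top (array([0.6525, 0.1298]), 0.0927)
amber side (array([0.6533, 0.1261]), 0.0934)
white top (array([ 0.6555, -0.1466]), 0.0928)
white side (array([ 0.6557, -0.1498]), 0.0932)
brass top None
brass side (array([ 0.4335, -0.1349]), 0.0404)
loupe top (array([ 0.4261, -0.0023]), 0.0397)
loupe side None
turq top (array([ 0.48 , -0.066]), 0.0398)
turq side (array([ 0.4876, -0.0706]), 0.0406)
```

View pics/s2.png

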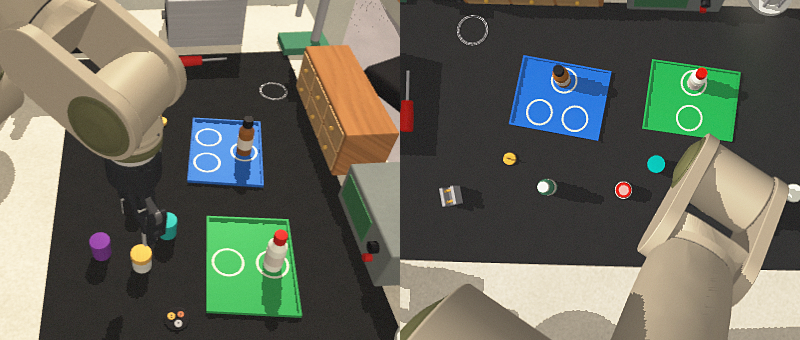

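Both bottles stand upright inside their back rings, amber at about (563,75) and white at (697,80) in the right half. Next is the brass pot, with the gripper already above it.

Call:
{"api": "servo_tool", "payload": {
  "steps": [
    {"tx": -0.1, "ty": 0, "tz": -3, "yaw": 0, "claw": 6},
    {"tx": 0, "ty": 0, "tz": -3, "yaw": 0, "claw": 6},
    {"tx": 0, "ty": 0, "tz": -2, "yaw": 0, "claw": 6},
    {"tx": 0, "ty": 0, "tz": -1.1, "yaw": 0, "claw": 6},
    {"tx": 0, "ty": 0, "tz": 0, "yaw": 0, "claw": 6},
    {"tx": 0, "ty": 0, "tz": 0, "yaw": 0, "claw": 3},
    {"tx": 0, "ty": 0, "tz": 0, "yaw": 0, "claw": 3},
    {"tx": 0, "ty": 0, "tz": 0, "yaw": 0, "claw": 3},
    {"tx": 0, "ty": 0, "tz": 0, "yaw": 0, "claw": 3},
    {"tx": 0, "ty": 0, "tz": 0, "yaw": 0, "claw": 3},
    {"tx": 0, "ty": 0, "tz": 0, "yaw": 0, "claw": 3}
  ]
}}

```text
time_s: 14.7
position: [0.4325, -0.1323, 0.0343]
tool_rot: [[0.896, 0.444, 0.002], [0.444, -0.896, -0.001], [0.002, 0.002, -1.0]]
ft_force: [1.9, 1.6, 6.6]
grip_width: 0.0344
gripper_force: 29.9
```

Call:
{"api": "servo_tool", "payload": {
  "steps": [
    {"tx": 0, "ty": 0, "tz": 2, "yaw": 0, "claw": 3},
    {"tx": 0, "ty": 0, "tz": 4, "yaw": 0, "claw": 3},
    {"tx": 0, "ty": 0, "tz": 4, "yaw": 0, "claw": 3},
    {"tx": 1, "ty": 1.6, "tz": 0, "yaw": 0, "claw": 3},
    {"tx": 2, "ty": 3.4, "tz": 0, "yaw": 0, "claw": 3},
    {"tx": 2, "ty": 3.4, "tz": 0, "yaw": 0, "claw": 3},
    {"tx": 2, "ty": 3.4, "tz": 0, "yaw": 0, "claw": 3},
    {"tx": 2, "ty": 3.4, "tz": 0, "yaw": 0, "claw": 3},
    {"tx": 2, "ty": 3.4, "tz": 0, "yaw": 0, "claw": 3},
    {"tx": 2, "ty": 3.4, "tz": 0, "yaw": 0, "claw": 3},
    {"tx": 1, "ty": 1.6, "tz": 0, "yaw": 0, "claw": 3},
    {"tx": 0, "ty": 0, "tz": 0, "yaw": 0, "claw": 3},
    {"tx": 0, "ty": 0, "tz": 0, "yaw": 0, "claw": 3},
    {"tx": 0, "ty": 0, "tz": 0, "yaw": 0, "claw": 3}
  ]
}}

```text
time_s: 16.1
position: [0.5713, 0.1031, 0.1334]
tool_rot: [[0.897, 0.443, -0.0], [0.443, -0.897, -0.0], [-0.001, -0.0, -1.0]]
ft_force: [-0.5, 0.3, -0.3]
grip_width: 0.0347
gripper_force: 30.2
```

Call:
{"api": "servo_tool", "payload": {
  "steps": [
    {"tx": 0.1, "ty": 0.05, "tz": -3, "yaw": 0, "claw": 3},
    {"tx": 0, "ty": 0, "tz": -3, "yaw": 0, "claw": 3},
    {"tx": 0, "ty": 0, "tz": -2, "yaw": 0, "claw": 3},
    {"tx": 0, "ty": 0, "tz": -1, "yaw": 0, "claw": 3},
    {"tx": 0, "ty": 0, "tz": -0.4, "yaw": 0, "claw": 3},
    {"tx": 0, "ty": 0, "tz": -0.15, "yaw": 0, "claw": 3},
    {"tx": 0, "ty": 0, "tz": 0, "yaw": 0, "claw": 3},
    {"tx": 0, "ty": 0, "tz": 0, "yaw": 0, "claw": 3},
    {"tx": 0, "ty": 0, "tz": 0, "yaw": 0, "claw": 3.8},
    {"tx": 0, "ty": 0, "tz": 0, "yaw": 0, "claw": 4.1},
    {"tx": 0, "ty": 0, "tz": 0, "yaw": 0, "claw": 5},
    {"tx": 0, "ty": 0, "tz": 0, "yaw": 0, "claw": 5.2},
    {"tx": 0, "ty": 0, "tz": 0, "yaw": 0, "claw": 5.2}
  ]
}}

```text
time_s: 17.4
position: [0.5727, 0.1046, 0.0378]
tool_rot: [[0.896, 0.444, -0.0], [0.444, -0.896, 0.0], [-0.0, -0.0, -1.0]]
ft_force: [0.8, -0.8, 0.0]
grip_width: 0.0519
gripper_force: 0.0
```

Call:
{"api": "servo_tool", "payload": {
  "steps": [
    {"tx": 0, "ty": 0, "tz": 2, "yaw": 0, "claw": 5.2},
    {"tx": 0, "ty": 0, "tz": 3.5, "yaw": 0, "claw": 5.5},
    {"tx": 0, "ty": 0, "tz": 3.2, "yaw": 0, "claw": 6},
    {"tx": -1.5, "ty": -1.1, "tz": 0, "yaw": 0, "claw": 6},
    {"tx": -3, "ty": -2.2, "tz": 0, "yaw": 0, "claw": 6},
    {"tx": -3, "ty": -2.2, "tz": 0, "yaw": 0, "claw": 6},
    {"tx": -3, "ty": -2.2, "tz": 0, "yaw": 0, "claw": 6},
    {"tx": -2.7, "ty": -2, "tz": 0, "yaw": 0, "claw": 6},
    {"tx": -1.5, "ty": -1, "tz": 0, "yaw": 0, "claw": 6},
    {"tx": 0, "ty": 0, "tz": 0, "yaw": 0, "claw": 6},
    {"tx": 0, "ty": 0, "tz": 0, "yaw": 0, "claw": 6},
    {"tx": 0, "ty": 0, "tz": 0, "yaw": 0, "claw": 6}
  ]
}}

```text
time_s: 18.6
position: [0.4267, -0.0022, 0.1249]
tool_rot: [[0.896, 0.444, 0.001], [0.444, -0.896, -0.0], [0.001, 0.0, -1.0]]
ft_force: [-0.8, 0.8, 0.5]
grip_width: 0.0601
gripper_force: 0.0
```

```bash
python3 - <<'E'
from look import *
chk('brass',(.5726,.104),.043);chk('loupe',(.426,-.003),.04);chk('holder',(.4045,.346),.04)
E
```

```text
[ 0.42641744 -0.00205724  0.1247328 ]
brass top (array([0.5722, 0.1053]), 0.0424)
brass side (array([0.5734, 0.1013]), 0.0437)
loupe top None
loupe side (array([ 0.4275, -0.006 ]), 0.0409)
holder top (array([0.4043, 0.3468]), 0.0388)
holder side None
```

Call:
{"api": "servo_tool", "payload": {
  "steps": [
    {"tx": 0, "ty": 0, "tz": -3, "yaw": 0, "claw": 6},
    {"tx": 0, "ty": 0, "tz": -3, "yaw": 0, "claw": 6},
    {"tx": 0, "ty": 0, "tz": -2, "yaw": 0, "claw": 6},
    {"tx": 0, "ty": 0, "tz": -0.95, "yaw": 0, "claw": 6},
    {"tx": 0, "ty": 0, "tz": 0, "yaw": 0, "claw": 6},
    {"tx": 0, "ty": 0, "tz": 0, "yaw": 0, "claw": 2.5},
    {"tx": 0, "ty": 0, "tz": 0, "yaw": 0, "claw": 2.5},
    {"tx": 0, "ty": 0, "tz": 0, "yaw": 0, "claw": 2.5},
    {"tx": 0, "ty": 0, "tz": 0, "yaw": 0, "claw": 2.5},
    {"tx": 0, "ty": 0, "tz": 0, "yaw": 0, "claw": 2.5},
    {"tx": 0, "ty": 0, "tz": 0, "yaw": 0, "claw": 2.5},
    {"tx": 0, "ty": 0, "tz": 1, "yaw": 0, "claw": 2.5},
    {"tx": 0, "ty": 0, "tz": 0, "yaw": 0, "claw": 2.5},
    {"tx": 0, "ty": 0, "tz": 0, "yaw": 0, "claw": 2.5}
  ],
  "newtons": 35
}}

```text
time_s: 20.1
position: [0.426, -0.0025, 0.0457]
tool_rot: [[0.896, 0.444, 0.001], [0.444, -0.896, -0.0], [0.001, 0.001, -1.0]]
ft_force: [-0.2, -0.5, -0.0]
grip_width: 0.0295
gripper_force: 34.9
```

Call:
{"api": "servo_tool", "payload": {
  "steps": [
    {"tx": 0, "ty": 0, "tz": 4, "yaw": 0, "claw": 2.5},
    {"tx": 0, "ty": 0, "tz": 4, "yaw": 0, "claw": 2.5},
    {"tx": 1.4, "ty": 1.6, "tz": 1, "yaw": 0, "claw": 2.5},
    {"tx": 2.6, "ty": 3, "tz": 0, "yaw": 0, "claw": 2.5},
    {"tx": 2.6, "ty": 3, "tz": 0, "yaw": 0, "claw": 2.5},
    {"tx": 2.6, "ty": 3, "tz": 0, "yaw": 0, "claw": 2.5},
    {"tx": 2.6, "ty": 3, "tz": 0, "yaw": 0, "claw": 2.5},
    {"tx": 2.6, "ty": 3, "tz": 0, "yaw": 0, "claw": 2.5},
    {"tx": 1.5, "ty": 1.5, "tz": 0, "yaw": 0, "claw": 2.5},
    {"tx": 0, "ty": 0, "tz": 0, "yaw": 0, "claw": 2.5},
    {"tx": 0, "ty": 0, "tz": 0, "yaw": 0, "claw": 2.5},
    {"tx": 0, "ty": 0, "tz": 0, "yaw": 0, "claw": 2.5}
  ]
}}

```text
time_s: 21.3
position: [0.5841, 0.1779, 0.1351]
tool_rot: [[0.896, 0.443, -0.001], [0.443, -0.896, -0.0], [-0.001, -0.0, -1.0]]
ft_force: [0.3, -0.4, -1.3]
grip_width: 0.0296
gripper_force: 34.9
```

```bash
python3 - <<'E'
from look import *
save('s3.png',cv2.resize(D['side'][0][80:280,250:500],None,fx=3,fy=3))
E
```

```text
[0.58433449 0.17778632 0.13544301]
```

View pics/s3.png

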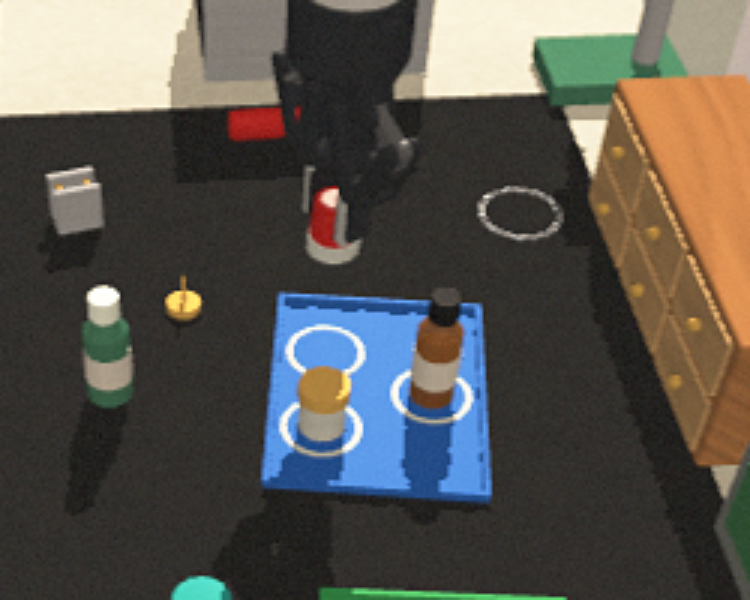

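The loupe hangs upright at (333,225), over its empty ring at (325,350). The pot and the amber bottle stand in their rings. Lowering the loupe.

Call:
{"api": "servo_tool", "payload": {
  "steps": [
    {"tx": 0, "ty": 0.05, "tz": -3, "yaw": 0, "claw": 2.5},
    {"tx": 0, "ty": 0, "tz": -3, "yaw": 0, "claw": 2.5},
    {"tx": 0, "ty": 0, "tz": -2, "yaw": 0, "claw": 2.5},
    {"tx": 0, "ty": 0, "tz": -1, "yaw": 0, "claw": 2.5},
    {"tx": 0, "ty": 0, "tz": -0.4, "yaw": 0, "claw": 2.5},
    {"tx": 0, "ty": 0, "tz": -0.2, "yaw": 0, "claw": 2.5},
    {"tx": 0, "ty": 0, "tz": 0, "yaw": 0, "claw": 2.5},
    {"tx": 0, "ty": 0, "tz": 0, "yaw": 0, "claw": 2.5},
    {"tx": 0, "ty": 0, "tz": 0, "yaw": 0, "claw": 3.3},
    {"tx": 0, "ty": 0, "tz": 0, "yaw": 0, "claw": 3.7},
    {"tx": 0, "ty": 0, "tz": 0, "yaw": 0, "claw": 4.6},
    {"tx": 0, "ty": 0, "tz": 0, "yaw": 0, "claw": 4.8},
    {"tx": 0, "ty": 0, "tz": 0, "yaw": 0, "claw": 4.8}
  ]
}}

```text
time_s: 22.7
position: [0.5848, 0.179, 0.0393]
tool_rot: [[0.896, 0.444, -0.0], [0.444, -0.896, 0.0], [-0.0, -0.0, -1.0]]
ft_force: [0.4, 0.5, -0.2]
grip_width: 0.0477
gripper_force: 0.0
```

Call:
{"api": "servo_tool", "payload": {
  "steps": [
    {"tx": 0, "ty": 0, "tz": 2, "yaw": 0, "claw": 4.8},
    {"tx": 0, "ty": 0, "tz": 3.5, "yaw": 0, "claw": 5.5},
    {"tx": 0, "ty": 0, "tz": 3.2, "yaw": 0, "claw": 6},
    {"tx": -1.5, "ty": 1.4, "tz": 0, "yaw": -2, "claw": 6},
    {"tx": -3, "ty": 2.8, "tz": 0, "yaw": -2, "claw": 6},
    {"tx": -3, "ty": 2.8, "tz": 0, "yaw": -2, "claw": 6},
    {"tx": -3, "ty": 2.8, "tz": 0, "yaw": -2, "claw": 6},
    {"tx": -3, "ty": 2.8, "tz": 0, "yaw": -2, "claw": 6},
    {"tx": -3, "ty": 2.7, "tz": 0, "yaw": -2, "claw": 6},
    {"tx": -1.5, "ty": 1.5, "tz": 0, "yaw": -0.3, "claw": 6},
    {"tx": 0, "ty": 0, "tz": 0, "yaw": 0, "claw": 6},
    {"tx": 0, "ty": 0, "tz": 0, "yaw": 0, "claw": 6},
    {"tx": 0, "ty": 0, "tz": 0, "yaw": 0, "claw": 6}
  ]
}}

```text
time_s: 24.0
position: [0.4056, 0.3464, 0.1263]
tool_rot: [[0.97, 0.242, 0.0], [0.242, -0.97, -0.0], [0.0, 0.0, -1.0]]
ft_force: [0.2, 0.5, -0.0]
grip_width: 0.0601
gripper_force: 0.0
```

```bash
python3 - <<'E'
from look import *
chk('loupe',(.585,.179),.043);chk('brass',(.5726,.104),.043);chk('holder',(.4045,.346),.04)
save('s4.png',cv2.resize(np.hstack([D['side'][0][80:230,225:425],D['top'][0][180:330,100:300]]),None,fx=2,fy=2))
E
```

```text
[0.40558024 0.34636034 0.1262677 ]
loupe top (array([0.584 , 0.1795]), 0.0429)
loupe side (array([0.5851, 0.1752]), 0.0435)
brass top (array([0.5721, 0.1053]), 0.0424)
brass side (array([0.5731, 0.1014]), 0.0437)
holder top (array([0.3951, 0.3464]), 0.0385)
holder side (array([0.4061, 0.3435]), 0.0391)
```

View pics/s4.png

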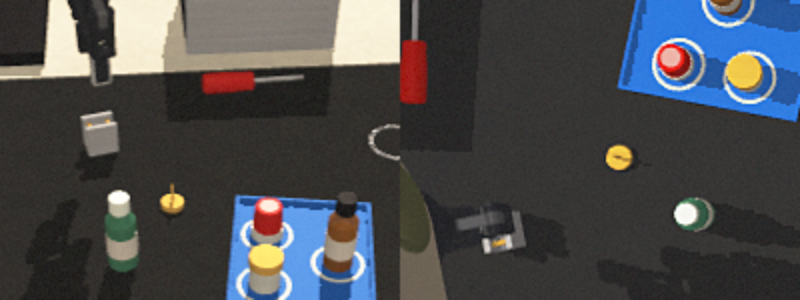

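The gripper is above the holder at (100,132) in the left half. Its jaws line up with the walls, and the loupe and pot stand in their rings.

Call:
{"api": "servo_tool", "payload": {
  "steps": [
    {"tx": -0.1, "ty": 0, "tz": -3, "yaw": 0, "claw": 6},
    {"tx": 0, "ty": 0, "tz": -3, "yaw": 0, "claw": 6},
    {"tx": 0, "ty": 0, "tz": -2.5, "yaw": 0, "claw": 6},
    {"tx": 0, "ty": 0, "tz": -1.3, "yaw": 0, "claw": 6},
    {"tx": 0, "ty": 0, "tz": 0, "yaw": 0, "claw": 6},
    {"tx": 0, "ty": 0, "tz": 0, "yaw": 0, "claw": 2},
    {"tx": 0, "ty": 0, "tz": 0, "yaw": 0, "claw": 2},
    {"tx": 0, "ty": 0, "tz": 0, "yaw": 0, "claw": 2},
    {"tx": 0, "ty": 0, "tz": 0, "yaw": 0, "claw": 2},
    {"tx": 0, "ty": 0, "tz": 0, "yaw": 0, "claw": 2},
    {"tx": 0, "ty": 0, "tz": 0, "yaw": 0, "claw": 2},
    {"tx": 0, "ty": 0, "tz": 1, "yaw": 0, "claw": 2},
    {"tx": 0, "ty": 0, "tz": 0, "yaw": 0, "claw": 2},
    {"tx": 0, "ty": 0, "tz": 0, "yaw": 0, "claw": 2}
  ]
}}

```text
time_s: 25.5
position: [0.4037, 0.3471, 0.0386]
tool_rot: [[0.97, 0.243, 0.0], [0.243, -0.97, 0.0], [0.0, -0.0, -1.0]]
ft_force: [-0.4, -0.9, -1.1]
grip_width: 0.0277
gripper_force: 34.8
```

Call:
{"api": "servo_tool", "payload": {
  "steps": [
    {"tx": 0, "ty": 0, "tz": 4, "yaw": 0, "claw": 2},
    {"tx": 0, "ty": 0, "tz": 5, "yaw": 0, "claw": 2},
    {"tx": 0, "ty": 0, "tz": 4, "yaw": 0, "claw": 2},
    {"tx": 0.7, "ty": -2, "tz": 0, "yaw": 0, "claw": 2},
    {"tx": 1.4, "ty": -4, "tz": 0, "yaw": 0, "claw": 2},
    {"tx": 1.5, "ty": -4, "tz": 0, "yaw": 0, "claw": 2},
    {"tx": 1.5, "ty": -4, "tz": 0, "yaw": 0, "claw": 2},
    {"tx": 1.5, "ty": -4, "tz": 0, "yaw": 0, "claw": 2},
    {"tx": 1.5, "ty": -4, "tz": 0, "yaw": 0, "claw": 2},
    {"tx": 1.5, "ty": -4, "tz": 0, "yaw": 0, "claw": 2},
    {"tx": 1.5, "ty": -4, "tz": 0, "yaw": 0, "claw": 2},
    {"tx": 1.5, "ty": -4, "tz": 0, "yaw": 0, "claw": 2},
    {"tx": 1.5, "ty": -4, "tz": 0, "yaw": 0, "claw": 2},
    {"tx": 1.5, "ty": -4, "tz": 0, "yaw": 0, "claw": 2},
    {"tx": 1.4, "ty": -4, "tz": 0, "yaw": 0, "claw": 2},
    {"tx": 0.7, "ty": -2.4, "tz": 0, "yaw": 0, "claw": 2},
    {"tx": 0, "ty": 0, "tz": 0, "yaw": 0, "claw": 2},
    {"tx": 0, "ty": 0, "tz": 0, "yaw": 0, "claw": 2},
    {"tx": 0, "ty": 0, "tz": 0, "yaw": 0, "claw": 2}
  ]
}}

```text
time_s: 27.4
position: [0.5804, -0.1358, 0.1682]
tool_rot: [[0.97, 0.244, -0.001], [0.244, -0.97, 0.001], [-0.001, -0.001, -1.0]]
ft_force: [-0.3, 0.8, -0.9]
grip_width: 0.0276
gripper_force: 35.1
```

Call:
{"api": "servo_tool", "payload": {
  "steps": [
    {"tx": 0.05, "ty": -0.1, "tz": -3.5, "yaw": 0, "claw": 2},
    {"tx": 0, "ty": 0, "tz": -4, "yaw": 0, "claw": 2},
    {"tx": 0, "ty": 0, "tz": -3, "yaw": 0, "claw": 2},
    {"tx": 0, "ty": 0, "tz": -2, "yaw": 0, "claw": 2},
    {"tx": 0, "ty": 0, "tz": -0.7, "yaw": 0, "claw": 2},
    {"tx": 0, "ty": 0, "tz": -0.3, "yaw": 0, "claw": 2},
    {"tx": 0, "ty": 0, "tz": 0, "yaw": 0, "claw": 2},
    {"tx": 0, "ty": 0, "tz": 0, "yaw": 0, "claw": 2},
    {"tx": 0, "ty": 0, "tz": -0.1, "yaw": 0, "claw": 2},
    {"tx": 0, "ty": 0, "tz": 0, "yaw": 0, "claw": 2}
  ]
}}

```text
time_s: 28.4
position: [0.5814, -0.138, 0.0328]
tool_rot: [[0.97, 0.243, 0.001], [0.243, -0.97, -0.0], [0.001, 0.001, -1.0]]
ft_force: [-0.0, -0.1, -1.0]
grip_width: 0.0274
gripper_force: 35.1
```

Call:
{"api": "servo_tool", "payload": {
  "steps": [
    {"tx": 0, "ty": 0, "tz": -0.1, "yaw": 0, "claw": 2},
    {"tx": 0, "ty": 0, "tz": 0, "yaw": 0, "claw": 2},
    {"tx": 0, "ty": 0, "tz": 0, "yaw": 0, "claw": 3.1},
    {"tx": 0, "ty": 0, "tz": 0, "yaw": 0, "claw": 3.5},
    {"tx": 0, "ty": 0, "tz": 0, "yaw": 0, "claw": 4.6},
    {"tx": 0, "ty": 0, "tz": 0, "yaw": 0, "claw": 4.8},
    {"tx": 0, "ty": 0, "tz": 0, "yaw": 0, "claw": 4.8},
    {"tx": 0, "ty": 0, "tz": 2, "yaw": 0, "claw": 4.8},
    {"tx": 0, "ty": 0, "tz": 4, "yaw": 0, "claw": 5},
    {"tx": 0, "ty": 0, "tz": 5, "yaw": 0, "claw": 5},
    {"tx": 0, "ty": -2, "tz": 5, "yaw": 0, "claw": 5},
    {"tx": -2, "ty": -4, "tz": 1, "yaw": 0, "claw": 5},
    {"tx": -2, "ty": -4, "tz": 0, "yaw": 0, "claw": 5},
    {"tx": -2, "ty": -4, "tz": 0, "yaw": 0, "claw": 5},
    {"tx": -2, "ty": -4, "tz": 0, "yaw": 0, "claw": 5},
    {"tx": -2, "ty": -4, "tz": 0, "yaw": 0, "claw": 5},
    {"tx": -2, "ty": -4, "tz": 0, "yaw": 0, "claw": 5},
    {"tx": 0, "ty": 0, "tz": 0, "yaw": 0, "claw": 5},
    {"tx": 0, "ty": 0, "tz": 0, "yaw": 0, "claw": 5}
  ]
}}

```text
time_s: 30.3
position: [0.4608, -0.3969, 0.1975]
tool_rot: [[0.971, 0.241, -0.0], [0.241, -0.971, 0.001], [0.0, -0.001, -1.0]]
ft_force: [0.7, 0.3, 0.0]
grip_width: 0.0498
gripper_force: 0.0
```

```bash
python3 - <<'E'
from look import *
chk('loupe',(.585,.179),.043);chk('brass',(.5726,.104),.043);chk('holder',(.581,-.138),.043)
chk('amber',(.654,.130),.093); chk('white',(.657,-.147),.093);chk('greenb',(.4277,.15),.09);chk('wpot',(.429,-.343),.04)
save('s5.png',np.hstack([D['side'][0][80:480,180:580],D['top'][0][80:480,130:530]]))
E
```

```text
[ 0.46174854 -0.39551135  0.19772101]
loupe top (array([0.5837, 0.1795]), 0.0427)
loupe side (array([0.5849, 0.1754]), 0.0438)
brass top (array([0.5721, 0.1053]), 0.0425)
brass side (array([0.5828, 0.1104]), 0.0438)
holder top (array([ 0.5812, -0.1368]), 0.042)
holder side None
amber top (array([0.6524, 0.13  ]), 0.0927)
amber side (array([0.6532, 0.1261]), 0.0933)
white top (array([ 0.6552, -0.1468]), 0.0926)
white side (array([ 0.657 , -0.1497]), 0.0931)
greenb top (array([0.4277, 0.1499]), 0.0896)
greenb side None
wpot top (array([ 0.429 , -0.3431]), 0.0393)
wpot side (array([ 0.4289, -0.3493]), 0.0399)
```

View pics/s5.png

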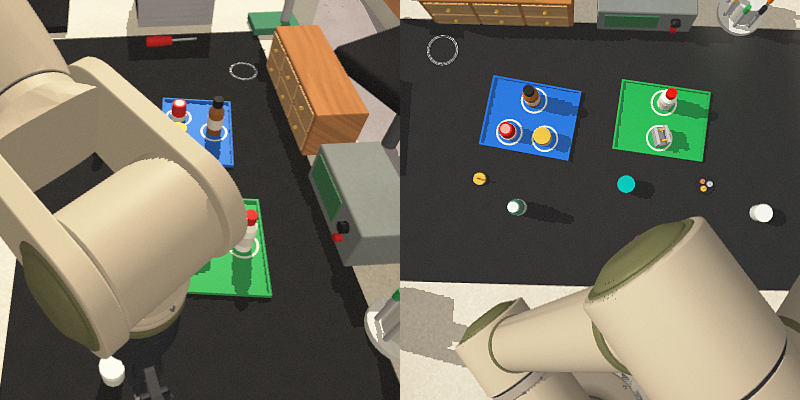

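All five things stand upright in their rings: blue tray at (530,115) and green tray at (660,115) in the right half. The green bottle and white-lidded pot haven't moved, and the arm is clear of everything. Handing in.

```bash
python3 -c "
from rig import env
print(env.close_job())"
```

```text
the job is handed in; nothing more can be done
None
```

The job is handed in at about 30 s of the 141 s allowed: by the last camera check both trays are made up as asked and the green bottle and white-lidded pot are unmoved; no verdict came back.

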